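# Release the plate stop and take the coated plate off the spreading bed

### The arm

A 7-joint arm with a two-finger parallel gripper is mounted at the origin on the work surface. World frame = base frame: x ahead of the robot, y to its left, z up, the work surface at z = 0. Lengths are in mm, angles in rad, forces in N, time in s.
With the tool pointing down it reaches from about 400 to 875 mm from the base axis. Payload 19.3 kg.
Tool frame: the origin (TCP) lies at the very end of the fingers, on their centre line; the grasp point (between the pads) lies 19 mm behind it (grip_point_offset is the z of the grasp point in the tool frame, in mm); z points along the fingers, y is the line along which they close (so a half turn about z gives the same grasp; the last joint's range is limited). The gripper opens to 85 mm and grips with 20 to 120 N. Pads are 22 mm wide; open, the fingers measure 114 mm over their backs; the gripper's body (76 mm by 85 mm) begins 54 mm behind the grasp point. The pads swing forward as they close: fully open they stand 13 mm farther back than shut.
Start: joints at [-1.347, 0.521, -0.036, 1.599, 0.021, 1.021, -0.113], TCP at [181.014, 598.205, 231.291] pointing down, gripper open.
Joint ranges: [-2.91, 2.91], [-0.3, 2.13], [-1.5, 1.42], [0.17, 2.43], [-1.26, 4.41], [0.16, 1.93], [-2.52, 2.52]. Speed limits (rad/s): [1.89, 1.89, 2.39, 2.39, 3.01, 3.01, 3.01].

### API

Orientations are given as a 3x3 rotation matrix whose columns are the frame's x, y, z axes.
In Python, from workcell import movep, movel, goto_joints, open_gripper, clamp, wait, inverse_kinematics, read_state, camera, PlanningError, finish_job, grip_point_offset gives the robot as it stands. Calls block until the motion is done:
- movep(position, orientation): joint-space move of the TCP to a pose.
- movel(position, frame=None, max_speed=150, guard=None): straight line of the TCP; frame=None keeps the orientation; max_speed is the mean speed in mm/s. With guard (N) it stops when the force on the tool has changed by that much, and returns True; else False.
- goto_joints(angles): joint-space move.
- open_gripper() and clamp(): open the fingers fully, or close them until they stop; the grip force is fixed at half the most.
- wait(seconds).
- inverse_kinematics(position, orientation): joint angles nearest the present ones, or None.
- read_state(): the state.
- camera(name): name is "side" or "top" or "wrist"; returns a dict with "image" (420x560x3 uint8, blue, green, red), "range_z" (420x560 float32, mm along the optical axis (not along the pixel's ray), 0 where there is no reading), "fx", "fy", "cx", "cy" (pixels), "dist_coeffs" ([k1, k2, p1, p2, k3] as OpenCV has them; the pictures are not rectified), "cam_to_world" (4x4, takes a point from camera to world coordinates). Camera axes: x right, y up, looking along -z (the intrinsics and any distortion apply to the point x, -y, -z); pixel columns grow to the right and rows downward; lengths in mm; the calibration is good to about 2 mm. A picture is of the moment at which its call begins.
A pose or a line that the arm cannot do raises PlanningError and nothing moves.
- finish_job(): hands the job in; it is judged then, once.
The state is a dict: "time": time; "qpos": joint angles; "qvel": joint speeds; "joint_efforts": joint torques, N m; "eef_pos": TCP position; "tool_rot": TCP orientation; "ft_force": force on the tool from outside, world axes, zero at the start; "torque": the same for the moment, N m; "finger_gap": finger opening in mm; "gripper_force": force on a finger pad.
Only numpy, scipy, OpenCV 4.12 (cv2) and the standard library are available. Lean on these libraries where they do the work, as an engineer would, in place of code of your own. Each camera call takes 0.05 s, during which the arm holds its last target. There are 200 camera calls.

### The job

The coated glass plate on the spreading bed is ready to come off. Pull up the T handle of the sprung stop, twist it into one of its rest notches and let go so the stop stays raised; then slide the plate out under it until about a third hangs over the end of the bed, lift it clear and lay it flat across both rods of the drying stand, on the free part of the rods. Do not let the plate fall to the bench, do not disturb the plate already on the stand, and leave the stop raised.

Things in the scene. Friction and masses are not known exactly. Their poses are not given: they have to be found in the camera images.
- bed: Fixed aluminium plate-spreading bed, 110 wide (x), 300 long (y), deck top 60 mm up. Origin: centre of underside, on the bench. A 52 mm channel on x = 0 runs along y between rails 15 wide, 5 high (as thick as the plate: it cannot be gripped there). Bridge over the channel at y = -138 to -112, 106 wide, underside 18 and top 30 mm above the deck, carries the stop on the axis x = 0, y = -125.
- exit_edge (a point): Middle of the bed's open end (bed y = -150), at deck height; axes as the bed's. Free air below and beyond it (towards the bed's -y), where the plate overhangs when slid out. The plate tips if more than half overhangs.
- channel_rear (a point): Closed rear end of the channel (bed y = +145), at deck height; a 5 mm high wall stands behind it. Between it and the plate's rear edge at least 49 mm of the channel is empty: room to set closed fingertips on the deck and push the plate towards the exit by its rear edge.
- plunger (a joint): Lift of the stop, m. 0: down, its 10 mm pin 4 mm into the deck, barring the plate. Spring pushes down, 8 N at 0, 15 N at the upper end 0.025. Below 0.018 a cross pin in the sleeve's deep slot keeps it from turning (0.1 rad play): pull to 0.020-0.024 to twist. In a rest notch it reads 0.014; pin tip then 10 mm above the deck, and the plate passes under.
- tee (a joint): Turn of the T handle, rad, counter-clockwise from above positive; 0: bar along the bed's y. V-shaped rest notches at +1.22 and -1.22 (70 degrees), either will do; let down anywhere from 0.95 to 1.45 and the spring draws it in. It turns easily when raised; stops at +-1.57.
- tee_mid (a point): Centre of the T handle's black bar: 60 long, 12 wide, 16 mm high, open all round and above. Moves and turns with it, its y axis along the bar. Stop down: 136 mm above the bench, the bar's underside 14 mm above the crown of the 36 mm wide steel sleeve.
- plate: Glass plate with white coating on top, loose, 50 wide (x), 200 long (y), 5 mm thick, 0.09 to 0.17 kg, in the bed's channel, axes along the bed's, its front end (-y) 0 to 16 mm behind the stop pin. Origin: centre of its underside.
- plate_front (a point): Middle of the plate's front end (-y, first out of the bed), on its underside.
- stand: Fixed drying stand. Origin: centre of underside, on the bench. Two 8 mm rods run along x at y = +40 and -40, tops 40 mm above the bench, between cheeks (50 mm high, 110 long in y) with inner faces at x = -122 and +122. Plates lie along y across both rods. Free from x = -120 to +45: room for the plate with its middle near x = -40, y = 0.
- dry_plate: A like plate (50 x 200 x 5 mm), loose, already lying along y across the rods at about x = +80 mm of the stand. Origin: centre of its underside.

How it is judged:
By the outcome, as a careful person would: the job done as asked, in the order asked, and still so for the second after the job is handed in, with the robot touching nothing.
It also fails if it takes over 62 s, if anything falls off the work surface, if the arm or the gripper's body presses on something with over 40 N, if the wrist force passes 120 N, or if a joint passes its speed limit or range.

## Working session

There is one attempt and no reset: what is moved stays moved. The work goes in short steps, each a Python script; the robot and the scene stay as the last script left them, time stands still between calls to the robot, and variables do not carry over. Pictures are saved under pics/ and viewed, at most 10 in all, crops included, and the job is handed in when it is done.

```bash
mkdir -p pics; ls; python3 - <<'E'
from workcell import *
import cv2,numpy as np,pickle
for n in("top","side"):
    c=camera(n);cv2.imwrite(f"pics/{n}0.png",c["image"]);pickle.dump(c,open(f"{n}0.pkl","wb"))
    print(n,c["fx"],c["cx"],c["cy"],c["dist_coeffs"],np.round(c["cam_to_world"],3).tolist())
s=read_state();print(s["time"],s["tool_rot"],s["ft_force"],s["finger_gap"],grip_point_offset)
E
```

```text
pics
top 413.38395369365793 279.4054561358514 209.64573903617924 [0.00376767 0.         0.         0.         0.        ] [[-0.021, 0.994, -0.109, 477.17], [-0.999, -0.023, -0.022, -21.835], [-0.025, 0.109, 0.994, 1026.138], [0.0, 0.0, 0.0, 1.0]]
side 393.5289242247104 280.60762460797133 201.64730282862288 [-0.03222632  0.          0.          0.          0.        ] [[0.743, 0.339, -0.577, 50.036], [-0.669, 0.358, -0.651, -579.78], [-0.014, 0.87, 0.493, 543.176], [0.0, 0.0, 0.0, 1.0]]
0.1 [[-9.57139296e-01  2.89627879e-01 -2.43207104e-04]
 [ 2.89627981e-01  9.57138920e-01 -8.48387597e-04]
 [-1.29337154e-05 -8.82464690e-04 -9.99999611e-01]] [-1.65558446 -0.150829    0.5757526 ] 85.10201065612084 -18.700000000000003
```

View pics/top0.png

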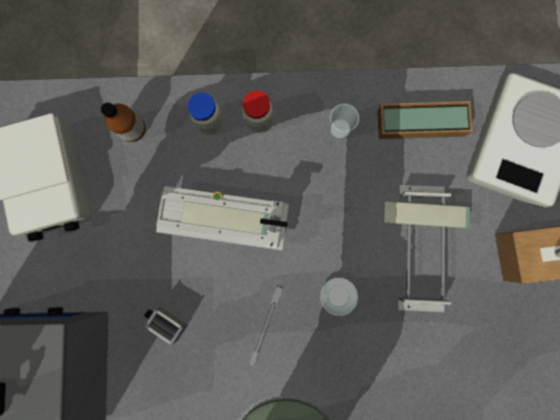

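View pics/side0.png

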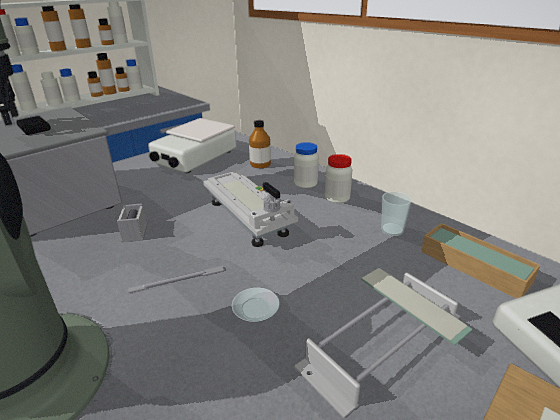

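Top view: the bed is centred near (223,217) with its exit and T handle at right (273,222), and the stand is near (427,250) with the dry plate at (427,215). Both sets of axes are roughly along world axes. Next I'll measure from the depth data.

```bash
cat > h.py <<'E'
import cv2,numpy as np
def cloud(c):
    v,u=np.mgrid[0:420,0:560]
    K=np.array([[c["fx"],0,c["cx"]],[0,c["fy"],c["cy"]],[0,0,1]])
    n=cv2.undistortPoints(np.stack([u,v],-1).reshape(-1,1,2).astype(float),K,np.array(c["dist_coeffs"])).reshape(420,560,2)
    z=c["range_z"]; P=np.stack([n[...,0]*z,-n[...,1]*z,-z],-1)
    T=np.array(c["cam_to_world"]); W=P@T[:3,:3].T+T[:3,3]; W[z<=0]=np.nan
    return W
def rect(p):
    (cx,cy),(w,h),a=cv2.minAreaRect(p[:,:2].astype(np.float32)); 
    if w<h: w,h,a=h,w,a+90
    return np.round([cx,cy,w,h,(a+90)%180-90],2), len(p)
E
python3 - <<'E'
import pickle;from h import *
c=pickle.load(open("top0.pkl","rb"));W=cloud(c)
def R(u0,u1,v0,v1,z0,z1):
    w=W[v0:v1,u0:u1].reshape(-1,3);return w[(w[:,2]>z0)&(w[:,2]<z1)]
for n,a in dict(bed=(145,300,180,260,50,75),tee=(250,300,205,240,125,155),bridge=(250,300,180,260,82,98),dry=(380,480,195,235,37,55),cheeks=(380,480,180,320,42,56),rods=(400,455,232,298,25,50),bench=(180,220,300,340,-20,20)).items():
    p=R(*a)
    print(n,rect(p) if len(p)>3 else len(p),np.median(p[:,2]) if len(p) else 0)
p=R(380,480,285,320,30,60);print("near cheek",rect(p))
p=R(380,480,180,204,30,60);print("far cheek",rect(p))
E
python3 - <<'E'
import cv2
i=cv2.imread('pics/top0.png')[175:265,145:305];cv2.imwrite('pics/bedcrop.png',cv2.resize(i,None,fx=5,fy=5,interpolation=cv2.INTER_CUBIC))
E
```

```text
bed (array([570.  , 135.2 , 300.6 , 112.71,  80.55]), 5290) 63.749388107061236
tee (array([547.95,  11.42,  58.46,  15.76,  86.13]), 171) 143.253607905835
bridge (array([547.91,  11.67, 105.41,  34.2 , -12.44]), 367) 90.36078413566952
dry (array([ 566.31, -346.55,  202.  ,   93.52,   88.67]), 1946) 44.82832334987165
cheeks (array([ 519.73, -331.15,  323.64,  203.21,  -17.51]), 2105) 45.38465111921528
rods (array([ 448.73, -339.93,  155.05,   87.75,   -3.49]), 491) 38.96567725228749
bench (array([325.24, 201.89,  97.57,  95.08,  89.82]), 1537) -0.024063431628746912
near cheek (array([ 381.66, -334.57,  108.28,   42.43,   86.42]), 304)
far cheek (array([ 610.37, -365.34,  234.29,   42.9 ,  -81.51]), 322)
```

View pics/bedcrop.png

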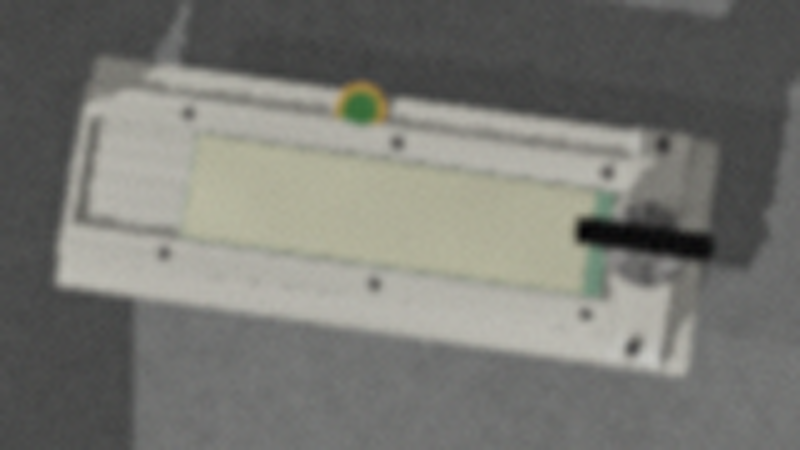

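Zoomed view: plate front edge is near x≈610 in the crop and the T handle is at (645,240). Bed yaw is about −8 to −9°. I'll refine all of this with the wrist camera.

```bash
cat >> h.py <<'E'
def Rt(a): # tool down, tool y at angle a (rad) in world
    y=np.array([np.cos(a),np.sin(a),0]);z=np.array([0,0,-1.]);return np.stack([np.cross(y,z),y,z],1)
E
python3 - <<'E'
from workcell import *;from h import *;import pickle
for a in(-8.5,171.5):
    for d in (0,70,-70):
        q=inverse_kinematics([547,11,140],Rt(np.radians(a+d)));print(a,d,None if q is None else np.round(q,2))
movep([540,120,380],Rt(np.radians(-8.5)))
c=camera("wrist");cv2.imwrite("pics/w1.png",c["image"]);pickle.dump(c,open("w1.pkl","wb"))
print(read_state()["time"],np.round(c["cam_to_world"],3).tolist(),c["fx"])
E
```

```text
-8.5 0 [-0.49  0.58  0.5   1.91 -0.39  0.75  0.09]
-8.5 70 [-0.3   0.53  0.23  1.9  -0.18  0.73  1.11]
-8.5 -70 [-0.59  0.62  0.66  1.91 -0.52  0.79 -1.01]
171.5 0 [ 0.69  0.88 -1.28  1.85  0.92  1.17  2.07]
171.5 70 [-0.85  0.94  1.22  1.92 -1.02  1.09 -1.25]
171.5 -70 [-0.2   0.52  0.1   1.89 -0.08  0.73  1.72]
2.35 [[0.989, 0.139, 0.044, 549.278], [-0.146, 0.946, 0.29, 196.489], [-0.001, -0.293, 0.956, 521.83], [0.0, 0.0, 0.0, 1.0]] 332.9166997340164
```

View pics/w1.png

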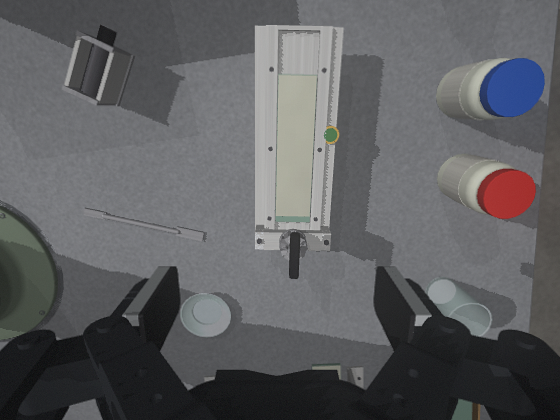

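The wrist view shows the bed upright, with its channel rear at (300,30), plate rows 75–221, bridge at row 240 and T bar at (294,255). I'll fit edges in metric coordinates next.

```bash
python3 - <<'E'
import pickle;from h import *
def fit(a):return rect(a)
for f,roi in(("w1",(240,360,15,285)),("top0",(145,300,180,260))):
    c=pickle.load(open(f+".pkl","rb"));W=cloud(c);u0,u1,v0,v1=roi
    w=W[v0:v1,u0:u1];im=c["image"][v0:v1,u0:u1].astype(float)
    z=w[...,2]; ok=np.isfinite(z)
    m=ok&(im[...,2]-im[...,0]>18)&(z>58)&(z<72)
    k=cv2.morphologyEx(m.astype(np.uint8),cv2.MORPH_OPEN,np.ones((5,5)))>0
    print(f,"coat",rect(w[k]),np.median(z[k]))
    g=ok&(im[...,1]-im[...,2]>15)&(z>58)&(z<72); g=cv2.morphologyEx(g.astype(np.uint8),cv2.MORPH_OPEN,np.ones((2,2)))>0
    n=w[g];print(" green",np.round(np.median(n,0),1),len(n))
    for nm,a,b in(("bed",50,76),("bridge",84,96),("tee",132,158)):
        mm=cv2.morphologyEx((ok&(z>a)&(z<b)).astype(np.uint8),cv2.MORPH_OPEN,np.ones((3,3)))>0
        print(" ",nm,rect(w[mm]),np.median(z[mm]))
    # robust bed side edges: per-row extremes rotated
    mm=ok&(z>50)&(z<76);p=w[mm];th=-np.radians(8.5)
    e=np.array([np.cos(th),np.sin(th)]);t=np.array([-e[1],e[0]])
    s=p[:,:2]@e;y=p[:,:2]@t
    b=np.arange(y.min()+20,y.max()-70,4);L=[];H=[]
    for q in b:
        k=(y>=q)&(y<q+4)
        if k.sum()>5:L.append((q+2,s[k].min()));H.append((q+2,s[k].max()))
    for X in(L,H):
        X=np.array(X);P=np.polyfit(X[:,0],X[:,1],1)
        r=abs(X[:,1]-np.polyval(P,X[:,0]));X=X[r<2*np.median(r)+.5];P=np.polyfit(X[:,0],X[:,1],1)
        print("  side yaw",-8.5-np.degrees(P[0]),np.polyval(P,b.mean()))
    print("  y range",np.percentile(y,[0,.5,99.5,100]))
# stand
c=pickle.load(open("top0.pkl","rb"));W=cloud(c);w=W[180:320,375:480];im=c["image"][180:320,375:480].astype(float);z=w[...,2]
m=(im[...,2]-im[...,0]>12)&(z>35)&(z<55);m=cv2.morphologyEx(m.astype(np.uint8),cv2.MORPH_OPEN,np.ones((5,5)))>0
print("dry coat",rect(w[m]))
m=(z>30)&(z<60);n,l,st,ce=cv2.connectedComponentsWithStats(m.astype(np.uint8))
for i in range(1,n):
    if st[i,4]>40:print(st[i],rect(w[l==i]))
for vv in range(62,104,8):
    r=w[vv-2:vv+3].reshape(-1,3);r=r[(r[:,2]>28)];
    ym=r[:,1].mean();print(vv,[np.round(np.median(r[s],0),1) for s in(r[:,1]>ym,r[:,1]<ym)])
E
python3 -c "
import cv2
i=cv2.imread('pics/top0.png')[175:325,370:490];cv2.imwrite('pics/st.png',cv2.resize(i,None,fx=4,fy=4,interpolation=cv2.INTER_CUBIC))"
```

```text
w1 coat (array([0., 0., 0., 0., 0.]), 0) nan
 green [nan nan nan] 326
  bed (array([569.34, 152.  , 269.31, 112.48,  80.47]), 16527) 63.78436229506184
  bridge (array([544.76,  15.13, 105.43,  29.89,  -9.26]), 942) 89.40867385465612
  tee (array([544.35,  14.56,  59.14,  11.93,  80.5 ]), 450) 142.87718854711068
  side yaw -9.498607435775023 483.72550173631856
  side yaw -9.557384170237423 592.3938767761716
  y range [ 68.62258915 103.42296901 367.97992834 369.38377285]
top0 coat (array([568.24, 134.8 , 187.07,  46.43,  80.3 ]), 1479) 65.08267136376162
 green [568.8  37.1  64.4] 79
  bed (array([570.  , 135.2 , 300.6 , 112.71,  80.55]), 5267) 63.758691568515815
  bridge (array([547.97,  11.83, 105.65,  25.78,  -9.36]), 340) 90.30090185337605
  tee (array([547.81,  11.39,  58.92,  12.11,  80.72]), 161) 143.43640641998707
  side yaw -9.48027941492273 487.7683122470296
  side yaw -9.554700504202893 595.9740699362673
  y range [ 66.97931603  68.94034948 366.25701057 368.73403062]
dry coat (array([ 566.16, -342.79,  188.97,   49.23,   84.77]), 1599)
[   8   11   87  114 2826] (array([ 490.4 , -341.96,  260.4 ,  201.1 ,   -3.58]), 2826)
62 [array([ 501.7, -303.1,   38.4]), array([ 499.9, -382.3,   38.9])]
70 [array([ 482.8, -301.6,   38.7]), array([ 481.2, -381.6,   38.7])]
78 [array([ 464.2, -300.1,   38.7]), array([ 462.5, -380.3,   38.8])]
86 [array([ 445.5, -299.2,   37.9]), array([ 443.9, -378.9,   39.4])]
94 [array([ 427. , -297.6,   39.7]), array([ 425.4, -378.1,   38.7])]
102 [array([ 408.5, -296.8,   39.1]), array([ 407. , -376.1,   38.8])]
  return _methods._mean(a, axis=axis, dtype=dtype,
  ret = ret.dtype.type(ret / rcount)
```

View pics/st.png

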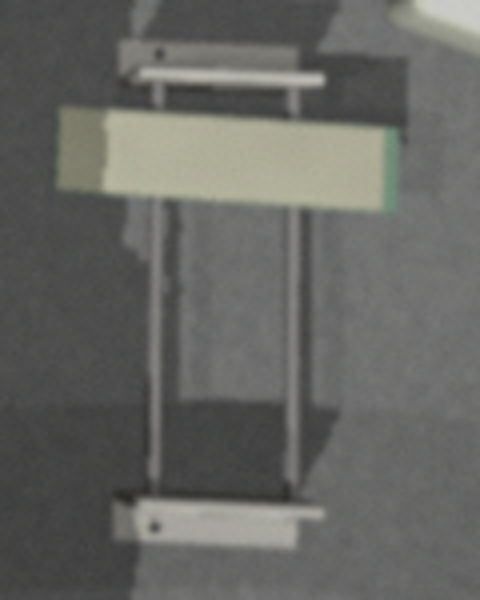

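Stand view: the rods run between the cheeks, rows 80–500, and the dry plate sits at the top end (rows 105–212). From these fits, bed yaw is −9.5° with the tee at about (546,13), and the stand is at about (489,−341) with yaw −3.8°. I'll grasp the T handle now.

```bash
cat >> h.py <<'E'
YB=np.radians(-9.5);EX=np.array([np.cos(YB),np.sin(YB)]);EY=np.array([-EX[1],EX[0]])
TEE=np.array([546.,13.])
def bed(x,y,z,o=TEE): return list(o+x*EX+(y+125)*EY)+[z]
E
python3 - <<'E'
from workcell import *;from h import *
def st(m):
    s=read_state();print(m,round(s["time"],2),np.round(s["eef_pos"],1),"F",np.round(s["ft_force"],1),"T",np.round(s["torque"],2),round(s["finger_gap"],1))
movep([546,13,200],Rt(YB));st("above")
c=camera("wrist");cv2.imwrite("pics/w2.png",c["image"])
print(movel([546,13,120],max_speed=100,guard=8));st("down")
clamp();st("clamped")
print(movel([546,13,130],max_speed=40));st("up10")
E
```

```text
above 3.2 [546.8  14.  200.9] F [-0.5 -0.9  0.6] T [ 0.06 -0.02 -0.01] 85.3
False
down 4.2 [546.3  13.  120.5] F [ 0.4 -0.2  0.1] T [-0.    0.02 -0.06] 85.1
clamped 4.87 [546.2  13.  120.2] F [-0.1  0.2  5.2] T [-0.01  0.1  -0.02] 10.8
False
up10 5.27 [545.9  13.  130. ] F [  3.2  -1.1 -11.4] T [-0.2  -0.81  0.01] 10.9
```

```bash
cat >> h.py <<'E'
def st(m):
    from workcell import read_state
    s=read_state();print(m,round(s["time"],2),np.round(s["eef_pos"],1),"F",np.round(s["ft_force"],1),"T",np.round(s["torque"],2),round(s["finger_gap"],1))
E
python3 - <<'E'
from workcell import *;from h import *
movel([546,13,142],max_speed=40);st("up22")
for d in(14,28,42,56,70):
    movel([546,13,142],Rt(YB+np.radians(d)));st(d)
movel([546,13,134.5],max_speed=40);st("low")
E
```

```text
up22 5.72 [545.9  13.  141.9] F [  4.4   0.  -15.1] T [-0.15 -0.86 -0.03] 10.6
14 6.11 [545.7  12.9 141.8] F [  2.4   1.6 -14.8] T [ 0.1  -0.58 -0.02] 10.7
28 6.5 [545.6  12.9 141.8] F [  0.4   0.1 -16.1] T [ 0.05 -0.15  0.01] 10.8
42 6.89 [545.6  12.9 141.8] F [ -0.5  -0.9 -16. ] T [-0.14  0.22 -0.05] 10.8
56 7.28 [545.6  12.8 141.8] F [ -2.9  -1.4 -16.4] T [-0.3   0.58 -0.03] 10.6
70 7.67 [545.6  12.7 141.8] F [ -3.9  -2.9 -16. ] T [-0.66  0.99  0.07] 10.4
low 8.02 [545.7  12.7 134.5] F [ -5.9  -4.1 -10.2] T [-0.88  1.42 -0.18] 11.0
```

```bash
python3 - <<'E'
from workcell import *;from h import *;import pickle
open_gripper();st("open")
movel([546,13,190],max_speed=150)
movep(bed(0,121,200),Rt(YB));clamp();st("behind")
c=camera("top");W=cloud(c);pickle.dump(c,open("top1.pkl","wb"))
w=W[205:240,250:300].reshape(-1,3);w=w[(w[:,2]>130)&(w[:,2]<175)];print(rect(w),np.median(w[:,2]))
c=camera("wrist");cv2.imwrite("pics/w3.png",c["image"])
E
```

```text
open 8.72 [546.1  13.  134.5] F [-0.4 -0.2  0.3] T [ 0.03  0.04 -0.01] 85.2
behind 11.34 [586.6 255.7 200. ] F [ 0.  -0.5 -0.3] T [0.02 0.   0.02] 0.2
(array([547.72,  11.51,  59.16,  16.74, -23.45]), 178) 156.982206586186
```

View pics/w3.png

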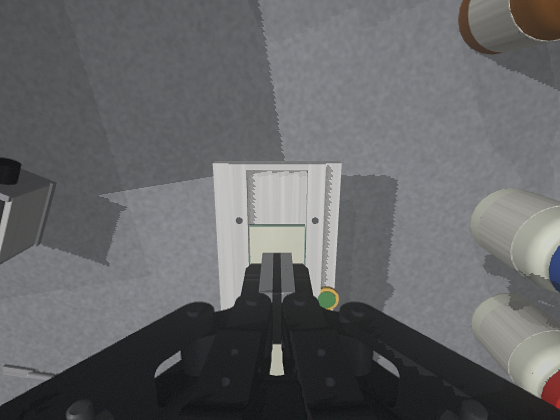

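The wrist view shows the empty channel behind the plate (rows 170–225, with the rear edge at row 225), and the tee is raised 14 mm into its notch. Now I'll lower the closed fingers and push.

```bash
python3 - <<'E'
from workcell import *;from h import *;import pickle
movel(bed(0,121,90),max_speed=150)
print(movel(bed(0,121,61.5),max_speed=60,guard=6));st("deck")
for y in(90,50,5):
    print(movel(bed(0,y,61.7),max_speed=50,guard=12));st(y)
c=camera("top");cv2.imwrite("pics/t2.png",c["image"]);pickle.dump(c,open("top2.pkl","wb"))
W=cloud(c);w=W[180:265,255:345].reshape(-1,3);w=w[(w[:,2]>56)&(w[:,2]<72)]
o=np.array([547.8,11.4]);l=np.stack([(w[:,:2]-o)@EX,(w[:,:2]-o)@EY-125],1)
k=abs(l[:,0])<15;print("front y",np.sort(l[k,1])[:12])
cv2.imwrite("pics/t2c.png",cv2.resize(c["image"][170:270,145:345],None,fx=4,fy=4))
E
```

```text
True
deck 12.84 [586.  255.4  60.1] F [-1.5 -0.1  8.6] T [-0.13  0.38  0.02] -0.1
False
90 13.61 [581.5 225.2  61.7] F [ 0.2  0.3 -0.2] T [-0.02 -0.04 -0.04] -0.0
False
50 14.56 [574.9 185.8  61.7] F [-0.1  0.   0.7] T [-0.02 -0.04 -0.01] -0.2
False
5 15.61 [567.6 141.4  61.7] F [ 0.3  0.3 -0.1] T [-0.04  0.05 -0.01] -0.0
front y [-205.43201973 -205.1573927  -204.98470495 -204.58485508 -204.54140296
 -204.27314374 -204.21312985 -203.99913774 -203.98242982 -203.75540989
 -203.50397672 -203.37837254]
```

View pics/t2c.png

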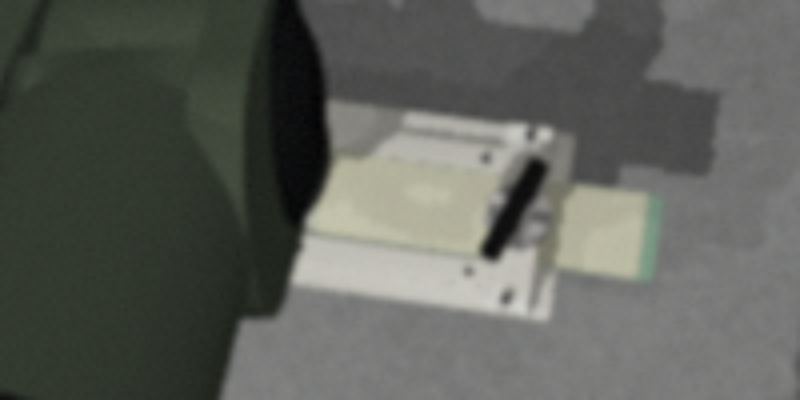

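Overhang is about 55 mm so far (front edge at crop (650,235)), and the stop is still raised and turned. I'll push about 17 mm more, then grip the overhang by its edges.

```bash
python3 - <<'E'
from workcell import *;from h import *;import pickle
print(movel(bed(0,-12,61.7),max_speed=50,guard=12))
movel(bed(0,0,61.7));movel(bed(0,0,205),max_speed=200)
movep(bed(0,-191,205),Rt(YB));open_gripper();st("over")
print(movel(bed(0,-191,43.5),max_speed=120,guard=8));st("down")
c=camera("top");pickle.dump(c,open("top3.pkl","wb"))
clamp();st("clamp")
print(movel(bed(0,-200,43.8),max_speed=30,guard=20));st("pull")
E
```

```text
False
over 18.83 [535.1 -52.1 205. ] F [-0.2  0.5  0.5] T [ 0.02 -0.01  0.01] 85.6
False
down 20.32 [535.5 -52.1  44.1] F [-0.6  0.  -0.4] T [ 0.01 -0.   -0.01] 85.5
clamp 20.81 [535.3 -52.1  43.7] F [0.4 0.  3. ] T [ 0.11 -0.09  0.  ] 48.1
False
pull 21.26 [533.4 -61.6  43.8] F [-0.3 -2.5  2. ] T [-0.34 -0.   -0.02] 48.5
```

```bash
python3 - <<'E'
from workcell import *;from h import *;import pickle
print(movel(bed(0,-270,44.2),max_speed=70,guard=20));st("p1")
print(movel(bed(0,-347,45),max_speed=70,guard=20));st("p2")
movel(bed(0,-347,75),max_speed=60);st("up")
c=camera("side");cv2.imwrite("pics/s4.png",c["image"]);pickle.dump(c,open("s4.pkl","wb"))
E
```

```text
False
p1 22.41 [ 522.1 -129.6   44.2] F [-0.4 -0.1 -0.2] T [-0.1   0.03 -0.07] 48.2
False
p2 23.66 [ 509.5 -205.4   45. ] F [-0.2  0.1 -1.1] T [-0.12 -0.02 -0.06] 48.3
up 24.31 [ 509.4 -205.8   75.1] F [ 0.3 -0.8 -0.6] T [-0.05  0.05  0.02] 47.9
```

View pics/s4.png

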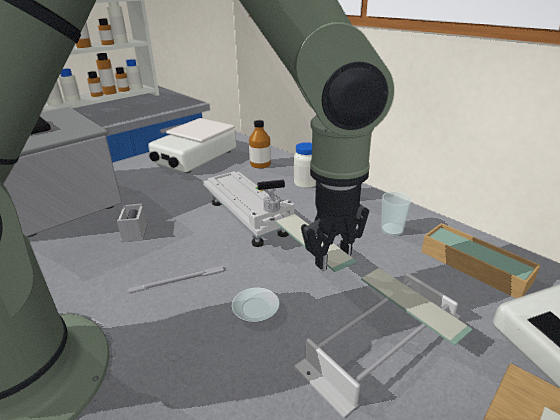

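The plate is held in the fingers (rear end near (285,220), front near (345,263)) and has cleared the bed. I'll check its tilt in the depth data.

```bash
python3 - <<'E'
import pickle;from h import *
for f in ("s4",):
    c=pickle.load(open(f+".pkl","rb"));W=cloud(c);im=c["image"].astype(float)
    w=W[205:275,265:360];i=im[205:275,265:360]
    g=np.array([509.4,-205.8]);d=w[...,:2]-g;ex=d@EX;ey=d@EY
    m=(abs(ex)<24)&(ey>-60)&(ey<170)&(w[...,2]>30)&(w[...,2]<125)
    for a in range(-40,170,15):
        k=m&(ey>=a)&(ey<a+15)
        if k.sum()>3:print(a,k.sum(),np.round(np.median(w[k][:,2]),1),np.round([ex[k].min(),ex[k].max()],0))
E
```

```text
-40 131 95.7 [-24.  24.]
-25 137 96.7 [-24.  24.]
-10 140 97.1 [-21.  24.]
5 73 96.5 [-8. 24.]
20 25 96.5 [ 4. 23.]
35 6 96.4 [1. 9.]
65 15 96.3 [-24. -17.]
80 31 95.7 [-24.  -6.]
95 43 95.6 [-23.   2.]
110 77 95.5 [-24.  23.]
125 84 95.5 [-23.  23.]
140 84 95.1 [-24.  23.]
155 53 95.2 [-24.  24.]
```

```bash
python3 - <<'E'
from workcell import *;from h import *;import pickle
YS=np.radians(-3.8);sx=np.array([np.cos(YS),np.sin(YS)]);sy=np.array([-sx[1],sx[0]]);S=np.array([489.2,-341])
g=S-42*sx-69*sy;print(g)
movel(bed(0,-347,130),max_speed=120)
movel([*g,130],Rt(YS),max_speed=130);st("above")
movel([*g,40],max_speed=80);st("near")
c=camera("side");W=cloud(c);pickle.dump(c,open("s5.pkl","wb"));cv2.imwrite("pics/s5.png",c["image"])
print(movel([*g,21],max_speed=12,guard=3));st("touch")
c=camera("top");pickle.dump(c,open("top5.pkl","wb"));cv2.imwrite("pics/t5.png",c["image"][150:330,330:510])
E
```

```text
[ 442.7194392 -407.0647975]
above 26.75 [ 443.1 -406.4  130. ] F [ 0.4  0.4 -1.5] T [-0.09  0.03 -0.02] 48.2
near 28.02 [ 443.  -407.3   40.5] F [-0.3 -0.6 -1.6] T [-0.11 -0.01 -0.06] 48.3
True
touch 29.28 [ 442.7 -407.1   23.8] F [0.3 0.1 5.9] T [ 0.02 -0.1  -0.02] 48.2
```

View pics/s5.png

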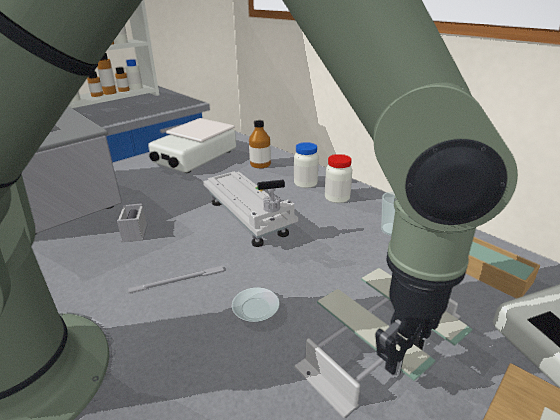

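The plate hangs level across the rods, between the near cheek and the dry plate, and it made contact at the predicted height. I'll release it and withdraw.

```bash
python3 - <<'E'
from workcell import *;from h import *
open_gripper();st("rel")
p=read_state()["eef_pos"]
movel([p[0],p[1],200],max_speed=120)
movep([450,-130,330],Rt(YB));st("away")
a=camera("side")["image"];c=camera("top");cv2.imwrite("pics/f.png",np.hstack([a[160:420,180:500],cv2.resize(c["image"][150:330,240:490],(361,260))]))
W=cloud(c);o=np.array([547.8,11.4]);w=W[205:240,250:300].reshape(-1,3);w=w[(w[:,2]>130)&(w[:,2]<175)];print(np.median(w[:,2]) if len(w) else 0)
w=W[180:320,375:480];im=c["image"][180:320,375:480].astype(float);z=w[...,2]
m=(im[...,2]-im[...,0]>8)&(z>35)&(z<60);m=cv2.morphologyEx(m.astype(np.uint8),cv2.MORPH_OPEN,np.ones((5,5)))
n,l,s,_=cv2.connectedComponentsWithStats(m)
for i in range(1,n):
    if s[i,4]>40:print(rect(w[l==i]),np.percentile(z[l==i],[5,50,95]))
E
```

```text
rel 29.79 [ 442.3 -406.7   23.3] F [-0.9 -0.5  0.3] T [ 0.03 -0.05  0.03] 85.1
away 32.58 [ 450.  -130.8  329.7] F [ 0.1 -0.7  0.2] T [-0.06 -0.02 -0.02] 85.3
157.07685659834647
(array([ 565.86, -342.85,  188.95,   50.15,   85.14]), 1392) [42.11585507 45.06140831 47.89627302]
```

View pics/f.png

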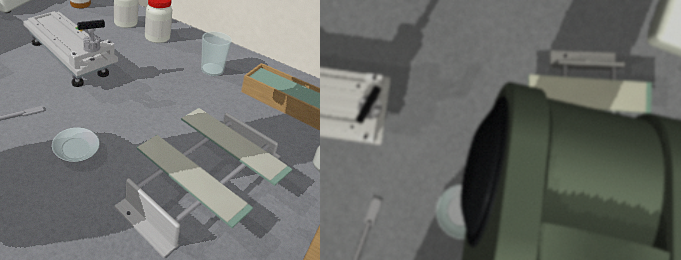

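The plate lies flat across both rods (left panel, about (195,180)). The dry plate hasn't moved and the stop is still raised. Handing in.

```bash
python3 -c "
from workcell import *
print(finish_job())"
```

```text
the job is handed in; nothing more can be done
None
```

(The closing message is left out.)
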